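# Pull the used filter and show it to the reader

### The job

Swing the white flap of the bench filter unit up and back so that it stays open, and draw the used, orange filter cassette straight up out of its slot; leave the green one seated. Then show the orange cassette to the optical reader: upright, either flat face square to the window, centred on the window and about 7 cm in front of it. Finish while still holding it there, without touching the reader, and do not disturb the timer, tip box and marker.

Things in the scene. Friction and masses are not known exactly. Their poses are not given: they have to be found in the camera images.
- filter_unit: Grey bench filter unit, fixed in place: base block 110 (x) x 170 (y) x 60 mm high with a white hood-like flap on top. Origin: centre of its underside; z up; its front (the side with the tongue) faces its own -x. Two upright slots open in the base's top at y = +40 and y = -40 mm, x = 0, each 69 x 15 mm and 45 mm deep (floor 15 mm above the origin); one filter cassette stands in each. Which cassette is in which slot varies.
- flap (a joint): Hinge of the white flap, rad: 0 closed, 1.85 fully open (upright at 1.57, then leaning back). It turns about the unit's y axis through point flap_hinge, the front going up and back. Stiff: it stays at whatever angle it is left; lifting takes about 2 to 3 N at the tongue. May start ajar by up to 0.1. Closed, it is a hood 110 x 170 mm in plan and 52 mm high that hides both cassettes.
- flap_hinge (a point): Middle of the hinge line, at the rear top edge of the base: 55 mm behind the unit's origin (its +x), 60 mm up. Does not move with the flap.
- flap_tongue (a point): Point to pinch on the blue pull tongue at the middle of the flap's front wall; moves and turns with the flap. The tongue is 12 mm thick (along the unit's y), 18 mm high and sticks 43 mm out of the wall; this point is 28 mm out. Flap closed: 138 mm in front of the hinge and 30 mm above it. Pinched across its 12 mm thickness it can turn between the fingers as the flap rises.
- orange_filter: The used filter cassette, orange frame, about 40 to 85 g, loose: upright plate 66 mm wide (x), 12 mm thick (y), 62 mm high, with a pull tab on top 30 mm wide, 12 mm thick, reaching from 60 to 86 mm above the origin. Origin: centre of the underside; z up; y is normal to its two alike flat faces, which bear grey pleats and a small square patch. Seated: its origin is 15 mm above the bench, axes parallel to the unit's, and it stands 41 mm out of the base.
- orange_filter_centre (a point): Centre of the orange cassette's plate, 31 mm above its origin.
- green_filter: The clean cassette, green frame, same shape and sizes as the orange one, in the other slot. It stays there.
- reader: White optical reader, fixed in place: 70 x 56 mm tower on a black 90 x 80 mm foot, 115 mm high. Origin: centre of its underside; its dark green window in a black frame, 40 x 32 mm, faces its own +y.
- reader_window (a point): Centre of the reader's window, 30 mm from the reader's axis, 80 mm above the bench. Axes as the reader's: +y points straight out of the window, x along the window, z up.
- timer: White countdown timer, 66 x 66 x 19 mm, lying on the bench; bystander. Origin: centre of the underside.
- tip_box: Teal pipette-tip box, 90 x 124 x 72 mm; bystander. Origin: centre of the underside.
- marker: Black and white marker, 13 x 135 x 14 mm, lying along its y; bystander. Origin: centre of the underside.
Not all that is in view belongs to the job. Leave any pink look-alike of the reader alone.

How it is judged:
By the outcome, as a careful person would: the job done as asked, in the order asked, and still so for the second after the job is handed in, while the arm keeps its last pose, push and grip.
It also fails if it takes over 58 s, if anything falls off the work surface, if the arm or the gripper's body presses on something with over 40 N, if the wrist force passes 120 N, or if a joint passes its speed limit or range.

### The arm

A 6-joint arm with a two-finger parallel gripper is mounted at the origin on a cart in front of the work surface, level with it; the furniture and walls round the work are solid. World frame = base frame: x ahead of the robot, y to its left, z up, the work surface at z = 0. Lengths are in m, angles in rad, forces in N, time in s.
With the tool pointing down it reaches from about 0.3 to 0.775 m from the base axis. Payload 14.6 kg.
Tool frame: the origin (TCP) lies between the finger pads; the fingertips stand 8 mm ahead of it and the grasp point (between the pads) lies 11 mm behind it (ctrl.tip_reach is the distance from the TCP to the fingertips, in m); y points along the fingers, z is the direction in which the jaws open and shut, and the axes are right-handed (so a half turn about y gives the same grasp; the last joint's range is limited). The gripper opens to 94 mm and grips with 3 to 60 N. Pads are 16 mm wide; open, the fingers measure 119 mm over their backs; the gripper's body (75 mm by 177 mm) begins 78 mm behind the grasp point.
Start: joints at [-1.277, 0.3, 1.521, -0, 1.321, -0.067], TCP at [0.194, -0.515, 0.213] pointing down, gripper open.
Joint ranges: [-3.03, 3.03], [-0.79, 2.21], [0.23, 2.52], [-1.04, 4.18], [0, 3.07], [-2.55, 2.55]. Speed limits (rad/s): [2.22, 2.22, 2.57, 3.14, 3.14, 3.14].

### API

Orientations are given as [roll, pitch, yaw] about the fixed x, y, z axes, in that order (R = Rz(yaw) Ry(pitch) Rx(roll)).
In Python, from station import ctrl gives the robot as it stands.
- The arm moves only by the tool play_rows, never from a script. Its arguments are lists of equal length, an entry for each row: "twist": the turn, a rotation vector about the world's x, y, z as a fraction of full scale, a list of three; "travel": the shift along the world's x, y, z as a fraction of full scale, a list of three; "grip": the gripper's target within -1 to 1 (shut at 1, half-way at 0, fully open at -1). A call has 1 to 12 rows; each row shifts and turns the commanded pose from where the row before left it; what a row does not reach is not made up. Full scale, the value 1, is 5 cm for a shift and 90 degrees for a turn. A row lasts 1/10 s, in which the tool goes at most 50 mm and 8.59 degrees, less where a joint would pass 70% of its speed; a pose out of reach is approached as far as the arm can. A call with a number of a shift or a turn outside -1 to 1 is refused whole. A call with a gripper value outside its range is refused whole. The fingers move at their own pace and stop on an object; "force" is the grip in N (left out, the last holds). Time passes only in rows, so rows that do not move let the fingers close. It gives the time, the measured TCP pose, the force and the opening at its end, in the units of the state.
- ctrl.get_obs(): the state, without advancing time (a new reading comes with each control period).
- ctrl.camera(name): name is "scene" or "top" or "wrist"; returns a dict with "img" (420x560x3 uint8, red, green, blue), "vfov" (degrees; the focal length in pixels is half the picture's height over the tangent of half this angle, whatever the lens; pixels are square), "cx", "cy" (the principal point, pixels), "k1" (the pictures are not rectified: a ray, as slopes to the right and down, at radius r is drawn at 1 + k1 r^2 times it, then the intrinsics apply), "rvec" (rotation vector, rad) and "tvec" (3), from world to camera coordinates, as OpenCV has them. Camera axes: x right, y down, z forward; pixel columns grow to the right and rows downward; lengths in m; the calibration is good to about 2 mm. A picture is of the moment at which its call begins. There is no depth.
- ctrl.hand_in(): hands the job in, once; it reports no verdict.
Trained networks look in a picture, given as the dict that the camera call returned (one of the last four; its "shot" number tells which), for a name from the list of things; names that differ only in an ending like _2 or _b are one class to them, and where a whole thing is asked for, a point or a joint stands for the part that bears it (a point fixed in the world has none). Each returns a list of dicts, best first, with "confidence" (0 to 1); they miss things now and then, are a little off and sometimes report something else, mostly with a low value. They report only what shows in the picture. A call takes as long as a camera call. They do not tell look-alikes from the thing itself.
- ctrl.boxes_of(name, picture): "point" ([column, row] in pixels, amid what is visible of it).
- ctrl.trace(name, picture): "pixels" (420x560 bool, what is visible of it) and "point" ([column, row] in pixels, amid what is visible of it).
The state is a dict: "time_s": time; "qpos": joint angles; "joint_vel": joint speeds; "tau": joint torques, N m; "ee_pos": TCP position; "eef_rot": TCP orientation; "force": force on the tool from outside, world axes, zero at the start; "moment": the same for the moment, N m; "grip_width": finger opening in m.
Only numpy, scipy, OpenCV 4.12 (cv2) and the standard library are available. Lean on these libraries where they do the work, as an engineer would, in place of code of your own. Each camera call takes 0.05 s, during which the arm holds its last target.

## Working session

There is one attempt and no reset: what is moved stays moved. The work goes in short steps, Python scripts to look and compute and a tool call to move; the robot and the scene stay as the last step left them, time stands still between calls to the robot, and variables do not carry over. Pictures are saved under pics/ and viewed, and the job is handed in when it is done.

Besides the shell and the picture viewer there is one more tool, called after "Request:" by a JSON object that holds its "op" and its "data", one argument or row to a line. play_rows: Moves the arm, as the interface text tells. Its arguments: {"type":"object","properties":{"twist":{"type":"array"},"travel":{"type":"array"},"grip":{"type":"array"},"force":{"type":"number"}},"required":["twist","travel","grip"]}

```bash
ls; mkdir -p pics; python3 - <<'E'
from station import ctrl
import cv2
o=ctrl.get_obs()
print({k:(v.tolist() if hasattr(v,'tolist') else v) for k,v in o.items()}, ctrl.tip_reach)
for n in ["scene","top","wrist"]:
    p=ctrl.camera(n); cv2.imwrite(f"pics/a_{n}.png",p["img"][:,:,::-1]); print(n,{k:v for k,v in p.items() if k!="img"})
E
```

```text
pics
{'time_s': 0.0, 'qpos': [-1.276598526846865, 0.3004871343295675, 1.5215838679222657, -1.3135803144895989e-05, 1.3206994358517101, -0.06662114198911774], 'joint_vel': [-0.0002782112284449585, -0.00013143202780021703, 0.0006776454381984941, -0.0002159074996049614, 5.191310041394371e-05, -0.002205277198520879], 'tau': [-0.002016561702475883, -53.180912733078, -35.27390241622925, 0.07072022650390863, 0.024424813454970717, -4.167359406892501e-05], 'ee_pos': [0.19408136287602043, -0.5143458835136865, 0.2128763520960489], 'eef_rot': [-1.57197234558542, 6.571223731244302e-05, -2.780770491714288], 'force': [-0.3477957880496734, 0.14169318368768313, -0.9461140385532696], 'moment': [-0.004147986605389267, 0.026787480501763522, -0.0223933439940801], 'grip_width': 0.09392578742111912} 0.008
scene {'vfov': 57.7857000742014, 'cx': 282.2873072042116, 'cy': 207.82368691631373, 'k1': -0.0857715917427702, 'rvec': array([ 0.9016267 , -2.15200458,  1.38749571]), 'tvec': array([0.4446167 , 0.22124482, 0.80443382]), 'shot': 1}
top {'vfov': 51.9787073836934, 'cx': 275.92009926459474, 'cy': 210.17555775648714, 'k1': 0.038259255529937836, 'rvec': array([ 2.15605799, -2.09393592,  0.19024656]), 'tvec': array([0.04849328, 0.58611979, 1.0496827 ]), 'shot': 2}
wrist {'vfov': 71.27973149138862, 'cx': 283.126070158241, 'cy': 209.55750042305883, 'k1': -0.04859723892052788, 'rvec': array([-2.39999138,  1.65938551,  0.21988599]), 'tvec': array([-0.55030968, -0.02721606,  0.39159061]), 'shot': 3}
```

View pics/a_scene.png

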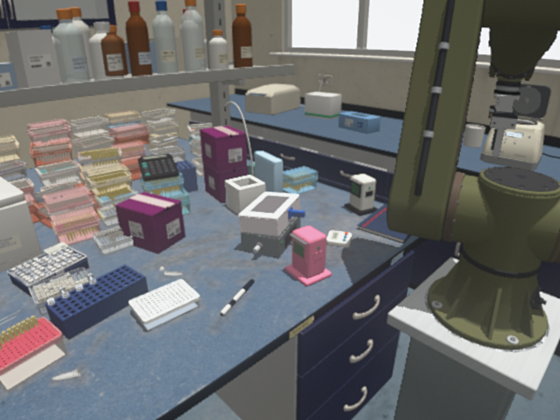

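View pics/a_top.png

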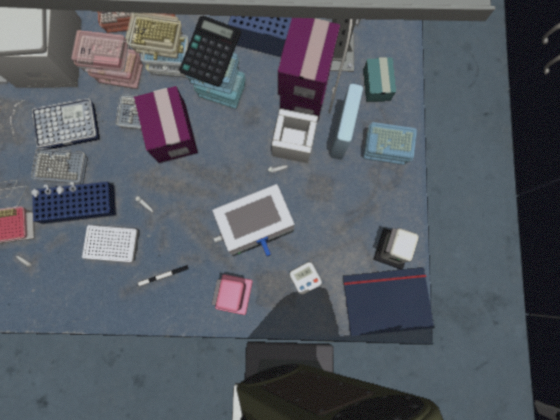

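View pics/a_wrist.png

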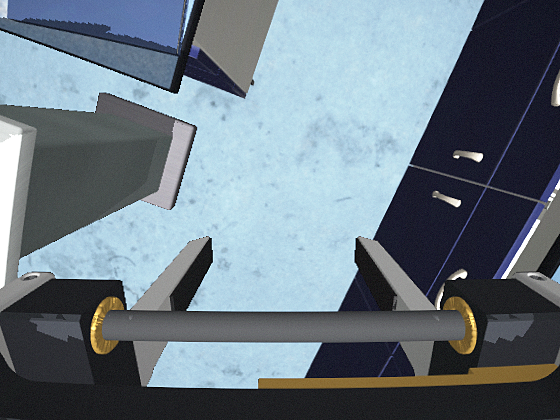

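```bash
cat > h.py <<'E'
import numpy as np, cv2
from scipy.spatial.transform import Rotation as R
def K(p):
    f=p["img"].shape[0]/2/np.tan(np.radians(p["vfov"]/2)); return np.array([[f,0,p["cx"]],[0,f,p["cy"]],[0,0,1.]])
def D(p): return np.array([p["k1"],0,0,0,0.])
def proj(p,X): return cv2.projectPoints(np.asarray(X,float).reshape(-1,1,3),p["rvec"],p["tvec"],K(p),D(p))[0][:,0]
def ray(p,uv):
    n=cv2.undistortPoints(np.array(uv,float).reshape(-1,1,2),K(p),D(p))[0,0]
    Rm=cv2.Rodrigues(p["rvec"])[0]; return -Rm.T@p["tvec"], Rm.T@np.array([n[0],n[1],1])
def onz(p,uv,z):
    o,d=ray(p,uv); return o+d*(z-o[2])/d[2]
def tri(obs):
    A=np.zeros((3,3));b=np.zeros(3)
    for p,uv in obs:
        o,d=ray(p,uv);d=d/np.linalg.norm(d);M=np.eye(3)-np.outer(d,d);A+=M;b+=M@o
    return np.linalg.solve(A,b)
def save(p,n,roi=None,s=1):
    im=p["img"][:,:,::-1] 
    if roi: x0,y0,x1,y1=roi; im=im[y0:y1,x0:x1]
    cv2.imwrite(n,cv2.resize(im,None,fx=s,fy=s,interpolation=cv2.INTER_CUBIC))
E
python3 - <<'E'
from station import ctrl; from h import *
import pickle
S={}
P={}
for n in ["scene","top"]:
    p=ctrl.camera(n);P[n]=p
    for nm in ["filter_unit","flap_tongue","reader","timer","tip_box","marker","orange_filter"]:
        r=ctrl.trace(nm,p)
        print(n,nm,[(round(x["confidence"],2),np.round(x["point"]).tolist(),int(x["pixels"].sum())) for x in r[:3]])
        S[n,nm]=r
pickle.dump((P,S),open("s.pkl","wb"))
save(P["scene"],"pics/b_s.png",(180,150,420,300),3.3); save(P["top"],"pics/b_t.png",(200,170,440,320),3.3)
E
```

```text
scene filter_unit [(0.76, [269.0, 221.0], 3160)]
scene flap_tongue [(0.82, [270.0, 213.0], 2092), (0.7, [268.0, 224.0], 3232)]
scene reader [(0.97, [308.0, 260.0], 1926), (0.71, [362.0, 193.0], 927), (0.42, [270.0, 220.0], 3169)]
scene timer [(0.87, [341.0, 237.0], 342)]
scene tip_box [(0.61, [298.0, 182.0], 800)]
scene marker [(0.63, [236.0, 298.0], 231)]
scene orange_filter []
top filter_unit [(0.77, [258.0, 220.0], 3671)]
top flap_tongue [(0.93, [253.0, 219.0], 3375)]
top reader [(0.91, [231.0, 293.0], 1277), (0.76, [397.0, 248.0], 1352)]
top timer [(0.96, [304.0, 279.0], 654)]
top tip_box [(0.76, [389.0, 142.0], 1775)]
top marker [(0.74, [168.0, 274.0], 223)]
top orange_filter []
```

View pics/b_s.png

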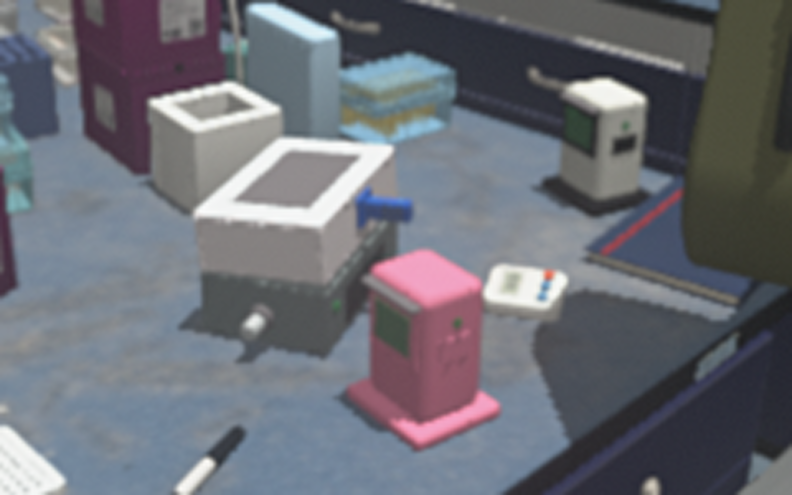

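View pics/b_t.png

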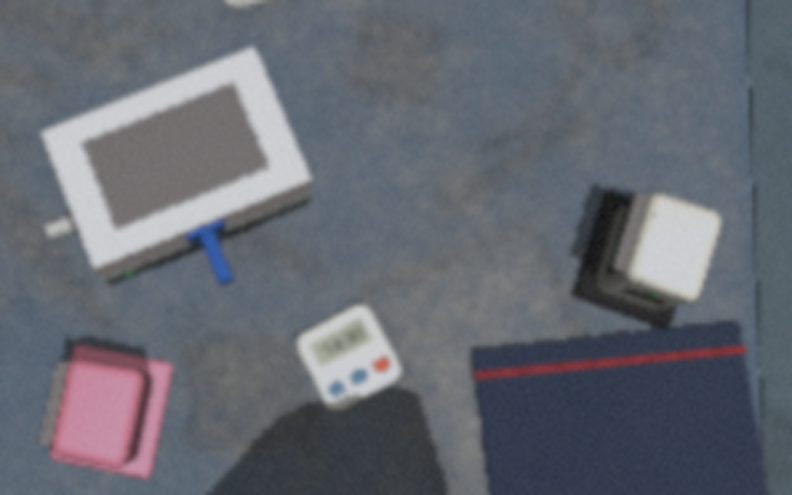

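```bash
cat > fit.py <<'E'
from h import *; import pickle
from scipy.optimize import least_squares
P,S=pickle.load(open("s.pkl","rb"))
s=lambda a:(a[0]/3.3+180-.35,a[1]/3.3+150-.35); t=lambda a:(a[0]/3.3+200-.35,a[1]/3.3+170-.35)
hinge=np.array([.055,0,.06])
def T(q,X): return R.from_euler('z',q[2]).apply(X)+[q[0],q[1],0]
def flap(th,X): return R.from_euler('y',th).apply(np.asarray(X)-hinge)+hinge
h=.112
pts=[("top",t((42,132)),(.055,.085,h),1),("top",t((255,48)),(.055,-.085,h),1),("top",t((312,180)),(-.055,-.085,h),1),("top",t((98,268)),(-.055,.085,h),1),
("scene",s((275,137)),(.055,.085,h),1),("scene",s((395,147)),(.055,-.085,h),1),("scene",s((322,225)),(-.055,-.085,h),0),("scene",s((195,213)),(.055,.085,h),0)]
# scene: left corner etc resolved below
if __name__=="__main__":
    # coarse using top only
    def res(q,pp):
        return np.concatenate([proj(P[n],T(q,flap(q[3],[X]) if f else np.array([X])))[0]-uv for n,uv,X,f in pp]+[[q[3]*2]])
    pp=pts[:4]; q=least_squares(res,[.5,0,0,0],args=(pp,)).x; print(q,np.round(res(q,pp),1))
    for nm,f in [((x,y,z),z>.06) for z in(0,.112) for x in(-.055,.055) for y in (-.085,.085)]:
        X=T(q,flap(q[3],[nm]) if f else np.array([nm])); uv=proj(P["scene"],X)[0]; print(nm,np.round((uv-[180,150])*3.3))
    print(proj(P["scene"],T(q,flap(q[3],[[-.098,0,.09]])))[0]*1-[180,150])
E
python3 fit.py
```

```text
[ 0.56725239  0.12438841  0.42312213 -0.24481452] [ 0.  -0.1  0.2 -0.8 -0.5  0.6  0.3  0.3 -0.5]
(-0.055, -0.085, 0) [382. 265.]
(-0.055, 0.085, 0) [312. 357.]
(0.055, -0.085, 0) [273. 245.]
(0.055, 0.085, 0) [189. 331.]
(-0.055, -0.085, 0.112) [393. 182.]
(-0.055, 0.085, 0.112) [321. 266.]
(0.055, -0.085, 0.112) [282. 138.]
(0.055, 0.085, 0.112) [196. 213.]
[121.48230233  79.54988443]
```

```bash
cat > fit2.py <<'E'
from fit import *
pp=pts[:4]+[("scene",s((275,137)),(.055,-.085,h),1),("scene",s((395,147)),(-.055,-.085,h),1),("scene",s((322,225)),(-.055,.085,h),1),("scene",s((195,213)),(.055,.085,h),1),
("scene",s((327,355)),(-.055,.085,0),0),("scene",s((203,320)),(.055,.085,0),0),
("scene",s((412,209)),(-.098,0,.09),1),("top",t((226,279)),(-.098,0,.09),1)]
def res(q): return np.concatenate([proj(P[n],T(q,flap(q[3],[X]) if f else np.array([X])))[0]-uv for n,uv,X,f in pp])
r=least_squares(res,[.56,.12,.42,0],loss="soft_l1"); q=r.x
print(np.round(q,4)); print(np.round(res(q).reshape(-1,2),1))
print("tongue",T(q,flap(q[3],[[-.083,0,.09]])))
# reader: pts
def Tz(q,X): return R.from_euler('z',q[2]).apply(X)+[q[0],q[1],0]
rp=[("top",t((650,193)),(None,)),]
c=[onz(P["top"],t(a),.115)[:2] for a in [(645,195),(722,214),(694,301),(628,276)]]
print(np.round(c,4))
for uv in [(397,248)]: print(onz(P["top"],uv,.1))
for a in [(602,187),(573,292),(668,327)]: print("foot",onz(P["top"],t(a),.01))
for a in [(541,186),(597,214),(652,188)]: print("footS",onz(P["scene"],s(a),.01))
for a in [(566,98),(605,77),(648,95),(604,113)]: print("topS",onz(P["scene"],s(a),.115))
E
python3 fit2.py
```

```text
[0.5543 0.1188 0.4207 0.0685]
[[-0.4 -1.1]
 [-0.1 -1.6]
 [ 0.1 -1.1]
 [-1.3 -0.6]
 [ 2.   0.3]
 [ 0.4 -0.1]
 [ 0.2  0.2]
 [-0.2 -0.1]
 [ 0.5  1.9]
 [ 0.7  4.7]
 [ 0.4  1.1]
 [ 0.5  0.3]]
tongue [[0.48073657 0.08587609 0.09937553]]
[[ 0.5364 -0.2206]
 [ 0.5242 -0.2755]
 [ 0.4611 -0.2537]
 [ 0.4774 -0.2072]]
[ 0.49200645 -0.22825025  0.1       ]
foot [ 0.55729226 -0.21536262  0.01      ]
foot [ 0.47291817 -0.1912218   0.01      ]
foot [ 0.44790654 -0.26498935  0.01      ]
footS [ 0.54651174 -0.20349464  0.01      ]
footS [ 0.46653522 -0.18834672  0.01      ]
footS [ 0.46276918 -0.28044998  0.01      ]
topS [ 0.5186405  -0.19631828  0.115     ]
topS [ 0.52793979 -0.27605821  0.115     ]
topS [ 0.46686106 -0.26118088  0.115     ]
topS [ 0.46853164 -0.18820975  0.115     ]
```

Request:
{"op": "play_rows", "data": {
  "twist": [
    [0,0,0.04],
    [0,0,0],
    [0,0,0],
    [0,0,0],
    [0,0,0],
    [0,0,0],
    [0,0,0],
    [0,0,0],
    [0,0,0],
    [0,0,0]
  ],
  "travel": [
    [0.28,0.6,0],
    [0.28,0.6,0],
    [0.28,0.6,0],
    [0.28,0.6,0],
    [0.28,0.6,0],
    [0.28,0.6,0],
    [0.28,0.6,0],
    [0.28,0.6,0],
    [0.28,0.6,0],
    [0.28,0.6,0]
  ],
  "grip": [-1,-1,0,0,0,0,0,0,0,0],
  "force": 20
}}

```text
time_s: 1.95
ee_pos: [0.3345, -0.2133, 0.2136]
eef_rot: [-1.57, 0.0, -2.718]
force: [0.9, -0.3, 0.9]
grip_width: 0.0468
```

```bash
python3 - <<'E'
from station import ctrl; from h import *
import pickle
o=ctrl.get_obs(); print(o["ee_pos"],o["eef_rot"],o["qpos"],o["grip_width"])
p=ctrl.camera("wrist"); save(p,"pics/c_w.png"); pickle.dump(p,open("w1.pkl","wb"))
E
```

```text
[ 0.33450271 -0.21334577  0.21363001] [-1.57035039e+00  2.54170365e-04 -2.71813765e+00] [-6.60142789e-01 -5.09962449e-02  1.91521783e+00  1.65385659e-05
  1.27685803e+00  4.87193801e-01] 0.04680815859883115
```

View pics/c_w.png

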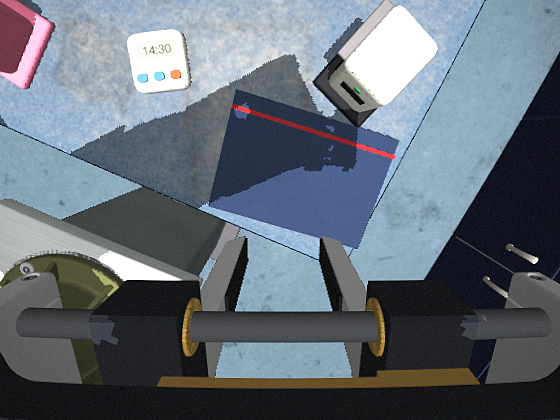

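```bash
python3 - <<'E'
from h import *
import pickle
p=pickle.load(open("w1.pkl","rb")); save(p,"pics/c_w2.png",(300,0,450,130),5)
E
```

```text
(no output)
```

View pics/c_w2.png

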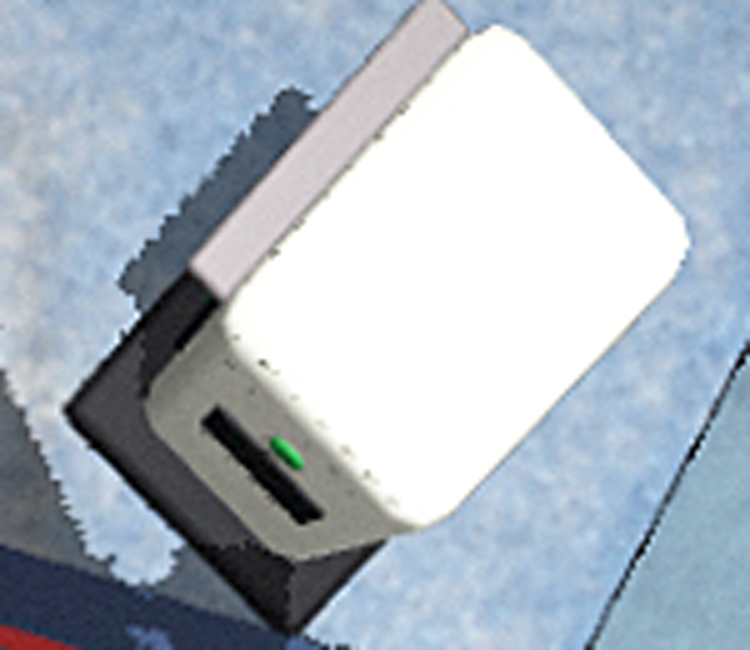

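Request:
{"op": "play_rows", "data": {
  "twist": [
    [0,0,0.0],
    [0,0,0],
    [0,0,0],
    [0,0,0],
    [0,0,0],
    [0,0,0],
    [0,0,0],
    [0,0,0]
  ],
  "travel": [
    [0.22,0.65,0],
    [0.22,0.65,0],
    [0.22,0.65,0],
    [0.22,0.65,0],
    [0.22,0.65,0],
    [0.22,0.65,0],
    [0.22,0.65,0],
    [0,0,0]
  ],
  "grip": [0,0,0,0,0,0,0,0]
}}

```text
time_s: 2.8
ee_pos: [0.4117, 0.0155, 0.2134]
eef_rot: [-1.571, 0.0, -2.715]
force: [-0.0, 0.0, 0.7]
grip_width: 0.0467
```

```bash
python3 - <<'E'
from station import ctrl; from h import *
import pickle
o=ctrl.get_obs(); print(o["ee_pos"],o["eef_rot"],o["qpos"],o["grip_width"])
p=ctrl.camera("wrist"); save(p,"pics/d_w.png"); pickle.dump(p,open("w2.pkl","wb"))
E
```

```text
[0.41172382 0.01546265 0.21344561] [-1.57111498e+00  2.88102339e-04 -2.71466262e+00] [-5.16768546e-02 -1.39444082e-02  1.87983415e+00  4.34323424e-04
  1.27559396e+00  1.09206305e+00] 0.046747452727185654
```

View pics/d_w.png

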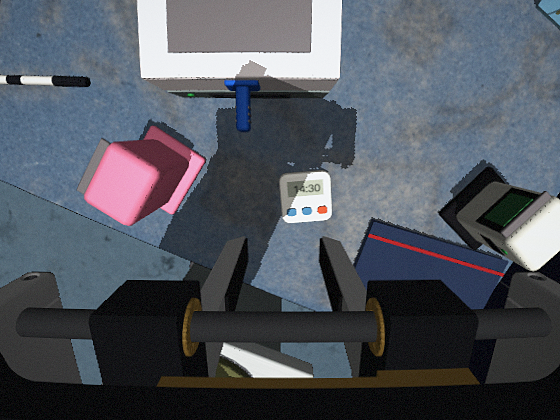

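```bash
cat > fit3.py <<'E'
from h import *; import pickle
from scipy.optimize import least_squares
w1=pickle.load(open("w1.pkl","rb")); w2=pickle.load(open("w2.pkl","rb")); P,S=pickle.load(open("s.pkl","rb"))
c=lambda a:np.array([a[0]/5+300-.4,a[1]/5-.4])
def X(a,b):
    l=np.cross([*c(a[0]),1],[*c(a[1]),1]); m=np.cross([*c(b[0]),1],[*c(b[1]),1]); r=np.cross(l,m); return r[:2]/r[2]
L=[(232,297),(460,45)];Rr=[(445,515),(680,265)];B=[(243,345),(380,510)];U=[(525,40),(680,215)]
obs=[(w1,X(L,B),(-.035,.028,.115)),(w1,X(L,U),(.035,.028,.115)),(w1,X(Rr,B),(-.035,-.028,.115)),(w1,X(Rr,U),(.035,-.028,.115)),
 (w1,c((66,410)),(-.045,.04,.012)),(w1,c((290,635)),(-.045,-.04,.012)),
 (w2,np.array([440,210.]),(-.045,.04,.012)),(w2,np.array([486,160.]),(.045,.04,.012))]
def Tz(q,x): return R.from_euler('z',q[2]).apply(np.array([x]))+[q[0],q[1],0]
def res(q): return np.concatenate([proj(p,Tz(q,x))[0]-uv for p,uv,x in obs])
r=least_squares(res,[.5,-.24,-.3],loss="soft_l1")
print(r.x); print(np.round(res(r.x).reshape(-1,2),1))
q=r.x; print("window",Tz(q,(0,.03,.08)),"target",Tz(q,(0,.10,.08)))
im=w2["img"][:,:,::-1].copy()
for dx,dz in [(-.02,-.016),(.02,-.016),(.02,.016),(-.02,.016),(0,0)]: cv2.circle(im,tuple(int(round(v)) for v in proj(w2,Tz(q,(dx,.03,.08+dz)))[0]),1,(0,0,255),-1)
cv2.imwrite("pics/e.png",cv2.resize(im[140:290,410:560],None,fx=4,fy=4))
E
python3 fit3.py
cat > fit4.py <<'E'
from fit import *
w2=pickle.load(open("w2.pkl","rb")); P["w2"]=w2
pp=pts[:4]+[("scene",s((275,137)),(.055,-.085,h),1),("scene",s((395,147)),(-.055,-.085,h),1),("scene",s((322,225)),(-.055,.085,h),1),("scene",s((195,213)),(.055,.085,h),1),
("w2",(140.5,78),(-.055,.085,h),1),("w2",(341,78),(-.055,-.085,h),1),("w2",(244,131),(-.098,0,.09),1)]
def res(q): return np.concatenate([proj(P[n],T(q,flap(q[3],[X]) if f else np.array([X])))[0]-uv for n,uv,X,f in pp])
r=least_squares(res,[.56,.12,.42,0],loss="soft_l1"); q=r.x
print(np.round(q,4)); print(np.round(res(q).reshape(-1,2),1))
for th in np.arange(0,1.9,.2): print(round(th,2),np.round(T(q,flap(q[3]*0+th,[[-.083,0,.09]])),4))
print("start",T(q,flap(q[3],[[-.083,0,.09]])))
for y in(.04,-.04): print("slot",y,T(q,np.array([[0,y,.015]])))
E
python3 fit4.py
```

```text
[ 0.4999296  -0.24095969 -0.32006816]
[[-3.5  0.2]
 [ 0.2 -3.7]
 [ 1.8 -0.4]
 [ 2.6 -0.2]
 [-2.5 -0.4]
 [-0.7  1.5]
 [-1.3  4.4]
 [ 4.7  5.6]]
window [[ 0.50936854 -0.21248328  0.08      ]] target [[ 0.53139273 -0.1460383   0.08      ]]
[0.5523 0.1184 0.4213 0.0773]
[[-0.4 -0.4]
 [-0.1 -1. ]
 [ 0.2 -0.6]
 [-1.3 -0. ]
 [ 2.3  0.4]
 [ 0.8 -0.3]
 [ 0.7  0. ]
 [ 0.3  0. ]
 [ 0.3 -0.1]
 [-0.4 -0.2]
 [ 0.   0.2]]
0.0 [[0.4765 0.0845 0.09  ]]
0.2 [[0.4845 0.0881 0.1168]]
0.4 [[0.4972 0.0937 0.1414]]
0.6 [[0.514  0.1013 0.1627]]
0.8 [[0.5344 0.1104 0.1799]]
1.0 [[0.5575 0.1208 0.1923]]
1.2 [[0.5824 0.1319 0.1995]]
1.4 [[0.6081 0.1434 0.2011]]
1.6 [[0.6335 0.1548 0.1971]]
1.8 [[0.6578 0.1657 0.1876]]
start [[0.47904001 0.08561506 0.10056786]]
slot 0.04 [[0.53593609 0.15494235 0.015     ]]
slot -0.04 [[0.56864975 0.08193676 0.015     ]]
```

View pics/e.png

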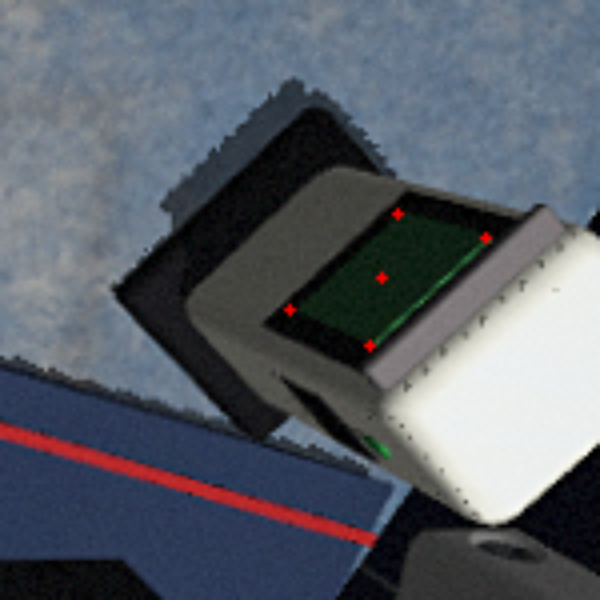

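Request:
{"op": "play_rows", "data": {
  "twist": [
    [0,0,0.0],
    [0,0,0],
    [0,0,0],
    [0,0,0],
    [0,0,0],
    [0,0,0],
    [0,0,0],
    [0,0,0],
    [0,0,0]
  ],
  "travel": [
    [0.45,0.47,0],
    [0.45,0.47,0],
    [0.45,0.47,0],
    [0,0,-0.41],
    [0,0,-0.41],
    [0,0,-0.41],
    [0,0,-0.41],
    [0,0,-0.41],
    [0,0,0]
  ],
  "grip": [0,0,0,0,0,0,0,0,0]
}}

```text
time_s: 3.75
ee_pos: [0.4774, 0.0822, 0.1089]
eef_rot: [-1.572, -0.004, -2.719]
force: [-0.1, 0.2, 1.1]
grip_width: 0.0467
```

```bash
python3 - <<'E'
from station import ctrl; from h import *
import pickle
o=ctrl.get_obs(); print(o["ee_pos"],o["eef_rot"],o["force"])
p=ctrl.camera("wrist"); save(p,"pics/f_w.png"); t=ctrl.camera("top"); save(t,"pics/f_t.png")
E
```

```text
[0.47743395 0.08219944 0.1089449 ] [-1.57200155 -0.00391908 -2.71899681] [-0.11429989  0.19221372  1.06431439]
```

View pics/f_w.png

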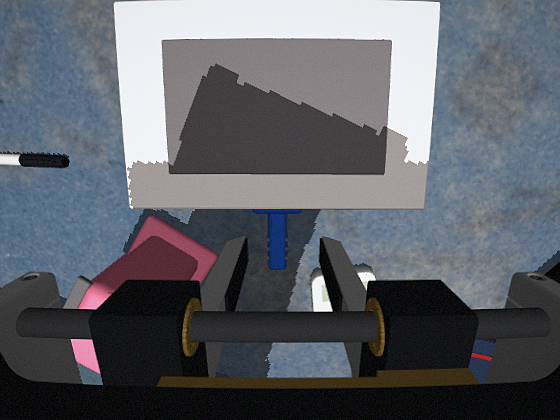

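```bash
python3 - <<'E'
from station import ctrl; from h import *
o=ctrl.get_obs(); print(o["ee_pos"])
import pickle
P,S=pickle.load(open("s.pkl","rb"))
for a in [(66,358),(142,372),(132,463),(56,450)]: print("pink",onz(P["top"],(a[0]/3.3+200,a[1]/3.3+170),.115))
p=ctrl.camera("wrist"); 
for t in [(0.479,.0856,.1006),o["ee_pos"]]: print(proj(p,[t]))
r=R.from_euler('z',.4213).as_matrix()[:,0]
print(proj(p,[np.array([.479,.0856,.1006])-.015*r]), "tongue tip pred; obs (278,269)")
E
```

```text
[0.47882383 0.08271358 0.11152219]
pink [0.40666906 0.19147322 0.115     ]
pink [0.39840112 0.13713552 0.115     ]
pink [0.33556726 0.14136417 0.115     ]
pink [0.3429568  0.19500807 0.115     ]
[[278.26668774 245.40178691]]
[[282.04450381 253.87498404]]
[[278.33221796 265.86746998]] tongue tip pred; obs (278,269)
```

Request:
{"op": "play_rows", "data": {
  "twist": [
    [0,0,0],
    [0,0,0],
    [0,0,0],
    [0,0,0],
    [0,0,0],
    [0,0,0],
    [0,0,0],
    [0,0,0]
  ],
  "travel": [
    [0,0.06,-0.2],
    [0,0,-0.24],
    [0,0,0],
    [0,0,0],
    [0,0,0],
    [0,0,0],
    [0,0,0],
    [0,0,0]
  ],
  "grip": [0,0,0,1,1,1,1,1],
  "force": 20
}}

```text
time_s: 4.7
ee_pos: [0.4784, 0.0869, 0.089]
eef_rot: [-1.572, -0.0, -2.718]
force: [-1.3, 8.3, -0.4]
grip_width: 0.0116
```

```bash
python3 - <<'E'
import numpy as np
th=np.linspace(.077,1.78,23)
a=th+np.arctan2(30,138); r=.1412
s=-r*np.cos(a); z=r*np.sin(a)
for i in range(22):
    ds,dz=s[i+1]-s[i],z[i+1]-z[i]
    print([round(v/.05,2) for v in (ds*.9125,ds*.409,dz)],end=",")
E
```

```text
[np.float64(0.06), np.float64(0.03), np.float64(0.21)],[np.float64(0.08), np.float64(0.04), np.float64(0.2)],[np.float64(0.09), np.float64(0.04), np.float64(0.19)],[np.float64(0.11), np.float64(0.05), np.float64(0.18)],[np.float64(0.12), np.float64(0.05), np.float64(0.18)],[np.float64(0.13), np.float64(0.06), np.float64(0.16)],[np.float64(0.14), np.float64(0.06), np.float64(0.15)],[np.float64(0.15), np.float64(0.07), np.float64(0.14)],[np.float64(0.16), np.float64(0.07), np.float64(0.13)],[np.float64(0.17), np.float64(0.08), np.float64(0.11)],[np.float64(0.18), np.float64(0.08), np.float64(0.1)],[np.float64(0.18), np.float64(0.08), np.float64(0.08)],[np.float64(0.19), np.float64(0.09), np.float64(0.07)],[np.float64(0.19), np.float64(0.09), np.float64(0.05)],[np.float64(0.2), np.float64(0.09), np.float64(0.03)],[np.float64(0.2), np.float64(0.09), np.float64(0.02)],[np.float64(0.2), np.float64(0.09), np.float64(0.0)],[np.float64(0.2), np.float64(0.09), np.float64(-0.02)],[np.float64(0.2), np.float64(0.09), np.float64(-0.03)],[np.float64(0.19), np.float64(0.09), np.float64(-0.05)],[np.float64(0.19), np.float64(0.09), np.float64(-0.07)],[np.float64(0.18), np.float64(0.08), np.float64(-0.08)],
```

Request:
{"op": "play_rows", "data": {
  "twist": [
    [0,0,0],
    [0,0,0],
    [0,0,0],
    [0,0,0],
    [0,0,0],
    [0,0,0],
    [0,0,0],
    [0,0,0]
  ],
  "travel": [
    [0.06,0.03,0.21],
    [0.08,0.04,0.2],
    [0.09,0.04,0.19],
    [0.11,0.05,0.18],
    [0.12,0.05,0.18],
    [0.13,0.06,0.16],
    [0.14,0.06,0.15],
    [0,0,0]
  ],
  "grip": [1,1,1,1,1,1,1,1]
}}

```text
time_s: 5.5
ee_pos: [0.5162, 0.1037, 0.1539]
eef_rot: [-1.571, 0.002, -2.718]
force: [-4.3, 4.7, 3.1]
grip_width: 0.0119
```

```bash
python3 - <<'E'
from station import ctrl; from h import *
o=ctrl.get_obs(); print(o["ee_pos"],o["force"])
t=ctrl.camera("scene"); save(t,"pics/g_t.png",(180,120,420,300),3.3)
E
```

```text
[0.51621302 0.10373729 0.15385745] [-4.30778572  4.72415651  3.08019728]
```

View pics/g_t.png

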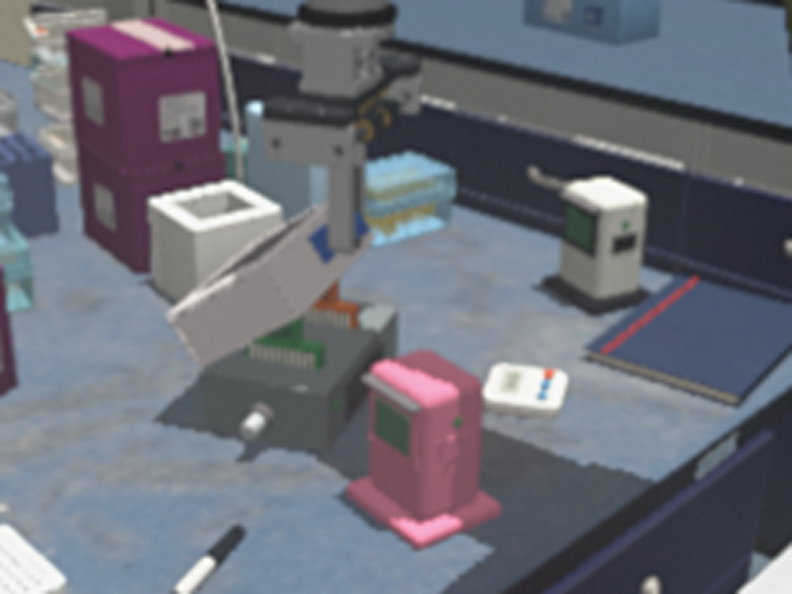

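Request:
{"op": "play_rows", "data": {
  "twist": [
    [0,0,0],
    [0,0,0],
    [0,0,0],
    [0,0,0],
    [0,0,0],
    [0,0,0],
    [0,0,0],
    [0,0,0]
  ],
  "travel": [
    [0.15,0.07,0.14],
    [0.16,0.07,0.13],
    [0.17,0.08,0.11],
    [0.18,0.08,0.1],
    [0.18,0.08,0.08],
    [0.19,0.09,0.07],
    [0.19,0.09,0.05],
    [0,0,0]
  ],
  "grip": [1,1,1,1,1,1,1,1]
}}

```text
time_s: 6.35
ee_pos: [0.5773, 0.1311, 0.1871]
eef_rot: [-1.57, 0.001, -2.718]
force: [0.4, 1.4, 2.0]
grip_width: 0.0119
```

Request:
{"op": "play_rows", "data": {
  "twist": [
    [0,0,0],
    [0,0,0],
    [0,0,0],
    [0,0,0],
    [0,0,0],
    [0,0,0],
    [0,0,0],
    [0,0,0],
    [0,0,0],
    [0,0,0]
  ],
  "travel": [
    [0.2,0.09,0.03],
    [0.2,0.09,0.02],
    [0.2,0.09,0.0],
    [0.2,0.09,-0.02],
    [0.2,0.09,-0.03],
    [0.19,0.09,-0.05],
    [0.19,0.09,-0.07],
    [0.16,0.07,-0.07],
    [0,0,0],
    [0,0,0]
  ],
  "grip": [1,1,1,1,1,1,1,1,1,1]
}}

```text
time_s: 7.35
ee_pos: [0.6545, 0.1656, 0.1786]
eef_rot: [-1.569, 0.004, -2.718]
force: [4.8, -1.3, 4.7]
grip_width: 0.0117
```

```bash
python3 - <<'E'
from station import ctrl; from h import *
o=ctrl.get_obs(); print(o["ee_pos"],o["force"])
t=ctrl.camera("scene"); save(t,"pics/h_t.png",(180,120,420,300),3.3)
E
```

```text
[0.65445784 0.16557403 0.17863856] [ 4.83433383 -1.30653115  4.70060816]
```

View pics/h_t.png

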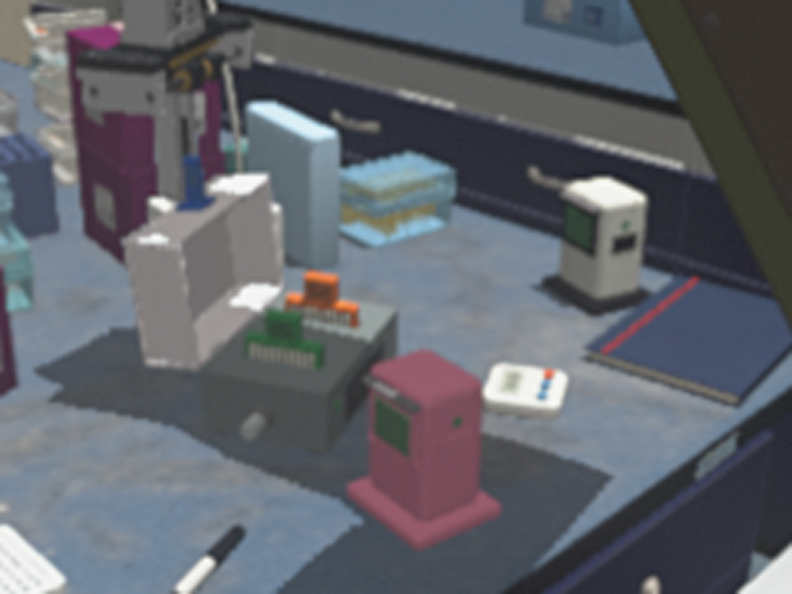

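Request:
{"op": "play_rows", "data": {
  "twist": [
    [0,0,0],
    [0,0,0],
    [0,0,0],
    [0,0,0],
    [0,0,0],
    [0,0,0],
    [0,0,0]
  ],
  "travel": [
    [0,0,0],
    [0,0,0],
    [0,0,0.3],
    [0,0,0.4],
    [0,0,0.4],
    [0,0,0.4],
    [0,0,0.2]
  ],
  "grip": [0.3,0.1,0,0,0,0,0]
}}

```text
time_s: 8.1
ee_pos: [0.6533, 0.1659, 0.2647]
eef_rot: [-1.57, 0.002, -2.718]
force: [1.0, 0.0, -0.4]
grip_width: 0.047
```

Request:
{"op": "play_rows", "data": {
  "twist": [
    [0,0,0],
    [0,0,0],
    [0,0,0],
    [0,0,0],
    [0,0,0],
    [0,0,0],
    [0,0,0]
  ],
  "travel": [
    [-0.35,-0.34,0],
    [-0.35,-0.34,0],
    [-0.35,-0.34,0],
    [-0.35,-0.34,0],
    [-0.32,-0.32,0],
    [0,0,-0.2],
    [0,0,0]
  ],
  "grip": [0,0,0,0,0,0,0]
}}

```text
time_s: 8.8
ee_pos: [0.5668, 0.0819, 0.2508]
eef_rot: [-1.571, -0.002, -2.718]
force: [-0.4, -0.3, -0.4]
grip_width: 0.047
```

```bash
python3 - <<'E'
from station import ctrl; from h import *
import pickle
o=ctrl.get_obs(); print(o["ee_pos"],o["eef_rot"],o["force"],o["grip_width"])
t=ctrl.camera("scene"); save(t,"pics/i_s.png",(180,120,420,300),3.3)
t=ctrl.camera("wrist"); save(t,"pics/i_w.png"); pickle.dump(t,open("w3.pkl","wb"))
E
```

```text
[0.56684707 0.08191711 0.25084784] [-1.57148054e+00 -1.61280136e-03 -2.71845975e+00] [-0.35775551 -0.30813142 -0.39320065] 0.04698542845012137
```

View pics/i_s.png

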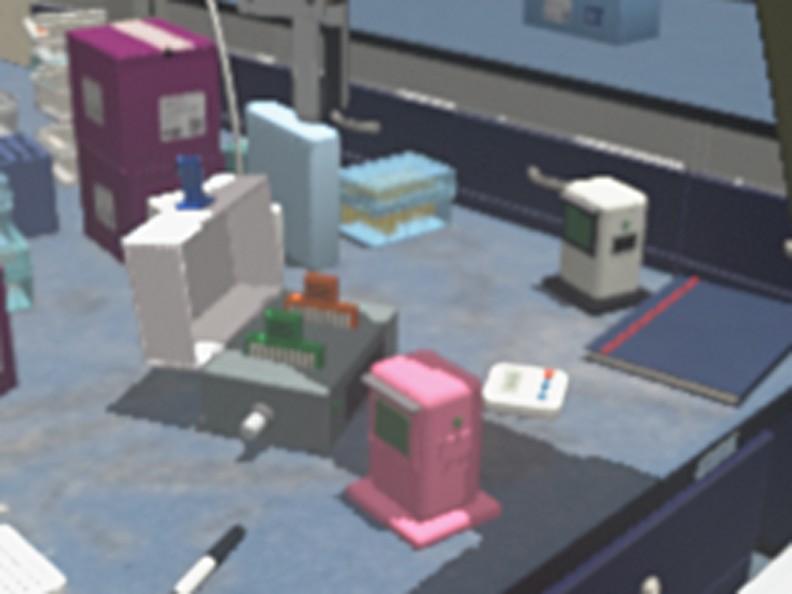

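View pics/i_w.png

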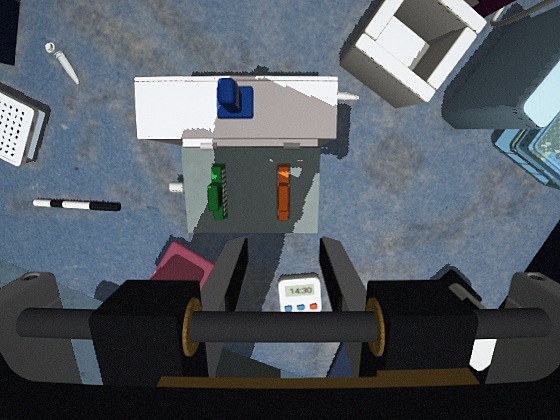

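```bash
python3 - <<'E'
from h import *; import pickle
p=pickle.load(open("w3.pkl","rb"))
q=[.5523,.1184,.4213]
def U(X): return R.from_euler('z',q[2]).apply(X)+[q[0],q[1],0]
im=p["img"][:,:,::-1].copy()
big=cv2.resize(im[130:270,150:370],None,fx=3.6,fy=3.6,interpolation=cv2.INTER_CUBIC)
for X in [(x,-.04+y,z) for x,z in((.033,.077),(-.033,.077),(.015,.101),(-.015,.101)) for y in(-.006,.006)]+[(-.055,-.085,.06),(-.055,.085,.06)]:
    uv=proj(p,U(np.array([X])))[0]; cv2.circle(big,tuple(int(v) for v in (uv+.5-[150,130])*3.6),3,(255,0,255),1)
cv2.imwrite("pics/j.png",big)
E
```

```text
(no output)
```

View pics/j.png

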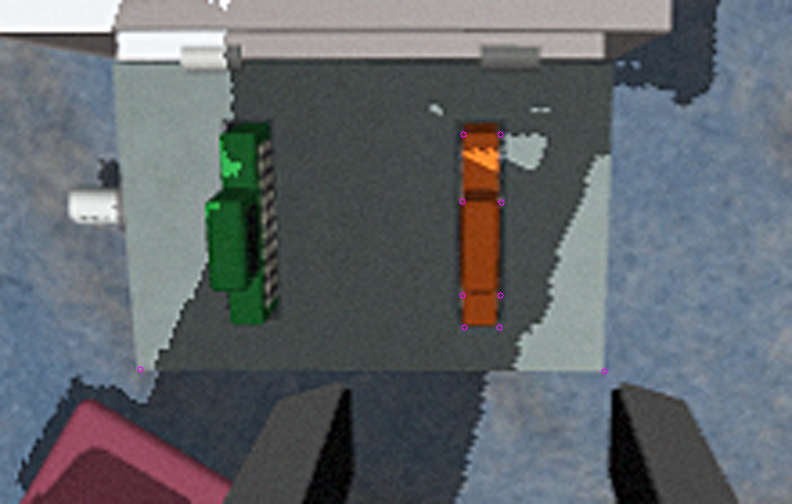

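Request:
{"op": "play_rows", "data": {
  "twist": [
    [0,0,0],
    [0,0,0],
    [0,0,0],
    [0,0,0],
    [0,0,0],
    [0,0,0],
    [0,0,0],
    [0,0,0],
    [0,0,0]
  ],
  "travel": [
    [0.04,0,-0.4],
    [0,0,-0.5],
    [0,0,-0.5],
    [0,0,-0.5],
    [0,0,-0.5],
    [0,0,-0.5],
    [0,0,-0.3],
    [0,0,-0.2],
    [0,0,0]
  ],
  "grip": [0,0,0,0,0,0,0,0,0]
}}

```text
time_s: 9.8
ee_pos: [0.569, 0.0821, 0.0811]
eef_rot: [-1.571, -0.001, -2.718]
force: [-0.4, 0.4, 0.5]
grip_width: 0.0471
```

```bash
python3 - <<'E'
from station import ctrl; from h import *
o=ctrl.get_obs(); print(o["ee_pos"],o["eef_rot"],o["force"],o["grip_width"])
t=ctrl.camera("wrist"); save(t,"pics/k_w.png")
E
```

```text
[0.56903774 0.08210138 0.08111858] [-1.57127860e+00 -1.31524948e-03 -2.71772040e+00] [-0.42039252  0.35668132  0.52312442] 0.04712190470931915
```

View pics/k_w.png

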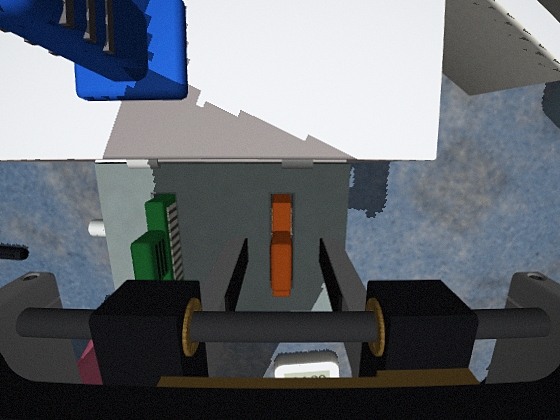

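Request:
{"op": "play_rows", "data": {
  "twist": [
    [0,0,0],
    [0,0,0],
    [0,0,0],
    [0,0,0],
    [0,0,0],
    [0,0,0]
  ],
  "travel": [
    [0,0,-0.04],
    [0,0,0],
    [0,0,0],
    [0,0,0],
    [0,0,0],
    [0,0,0]
  ],
  "grip": [0.3,1,1,1,1,1],
  "force": 25
}}

```text
time_s: 10.45
ee_pos: [0.5691, 0.082, 0.08]
eef_rot: [-1.571, 0.0, -2.718]
force: [-0.8, 0.6, 0.4]
grip_width: 0.0119
```

Request:
{"op": "play_rows", "data": {
  "twist": [
    [0,0,0],
    [0,0,0],
    [0,0,0],
    [0,0,0],
    [0,0,0],
    [0,0,0],
    [0,0,0],
    [0,0,0],
    [0,0,0],
    [0,0,0]
  ],
  "travel": [
    [0,0,0.1],
    [0,0,0.15],
    [0,0,0.2],
    [0,0,0.2],
    [0,0,0.2],
    [0,0,0.2],
    [0,0,0.3],
    [0,0,0.3],
    [0,0,0.3],
    [0,0,0]
  ],
  "grip": [1,1,1,1,1,1,1,1,1,1]
}}

```text
time_s: 11.45
ee_pos: [0.57, 0.0819, 0.18]
eef_rot: [-1.569, 0.004, -2.718]
force: [-0.5, 0.4, -1.4]
grip_width: 0.012
```

```bash
python3 - <<'E'
from station import ctrl; from h import *
o=ctrl.get_obs(); print(o["ee_pos"],o["eef_rot"],o["force"],o["grip_width"],o["qpos"])
t=ctrl.camera("scene"); save(t,"pics/l_s.png",(180,70,420,250),3.3)
E
```

```text
[0.57003936 0.08188785 0.1799613 ] [-1.5693028   0.00361842 -2.71799361] [-0.52318929  0.40360054 -1.44465291] 0.011986699089691926 [ 7.91644181e-02  3.83135813e-01  1.48942166e+00 -1.92944767e-04
  1.26512497e+00  1.22642211e+00]
```

View pics/l_s.png

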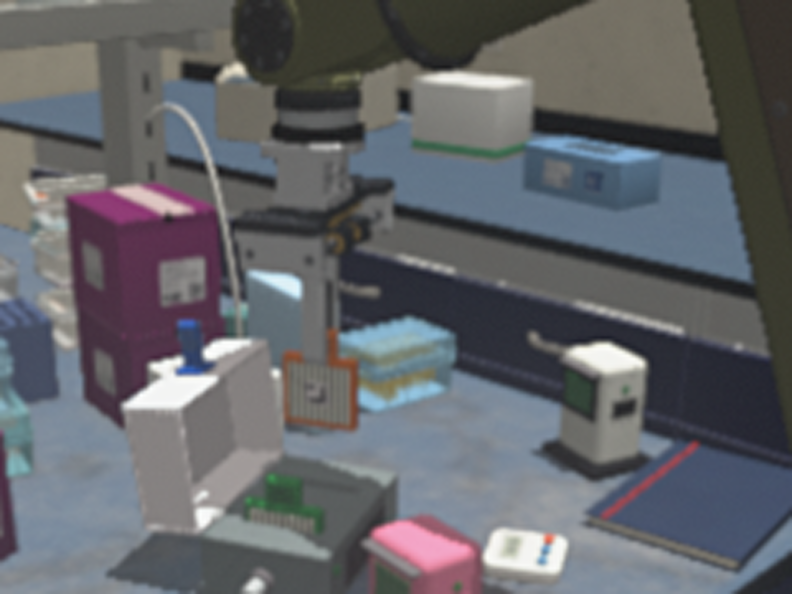

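Request:
{"op": "play_rows", "data": {
  "twist": [
    [0,0,-0.047],
    [0,0,-0.047],
    [0,0,-0.047],
    [0,0,-0.047],
    [0,0,-0.047],
    [0,0,-0.047],
    [0,0,-0.047],
    [0,0,-0.047],
    [0,0,-0.047],
    [0,0,-0.047],
    [0,0,0],
    [0,0,0]
  ],
  "travel": [
    [-0.08,-0.4,0],
    [-0.08,-0.46,0],
    [-0.08,-0.46,0],
    [-0.08,-0.46,0],
    [-0.08,-0.46,0],
    [-0.08,-0.46,0],
    [-0.08,-0.46,0],
    [-0.08,-0.46,0],
    [-0.08,-0.46,0],
    [-0.08,-0.4,0],
    [0,0,0],
    [0,0,0]
  ],
  "grip": [1,1,1,1,1,1,1,1,1,1,1,1]
}}

```text
time_s: 12.7
ee_pos: [0.5289, -0.142, 0.1768]
eef_rot: [-1.571, -0.001, 2.828]
force: [0.4, 0.2, -0.8]
grip_width: 0.012
```

```bash
python3 - <<'E'
from station import ctrl; from h import *
import pickle
o=ctrl.get_obs(); print(o["ee_pos"],o["eef_rot"],o["force"],o["grip_width"],o["qpos"])
t=ctrl.camera("scene"); save(t,"pics/m_s.png",(260,100,480,250),3.5)
t=ctrl.camera("top"); save(t,"pics/m_t.png",(260,150,480,300),3.5)
t=ctrl.camera("wrist"); save(t,"pics/m_w.png"); pickle.dump(t,open("w4.pkl","wb"))
E
```

```text
[ 0.52891923 -0.14198663  0.17679658] [-1.57086515e+00 -9.82692493e-04  2.82766565e+00] [ 0.43988609  0.24128326 -0.83865716] 0.011997148880669398 [-3.29170782e-01  3.27494104e-01  1.57262084e+00  5.68688637e-05
  1.24246134e+00  1.55553421e+00]
```

View pics/m_s.png

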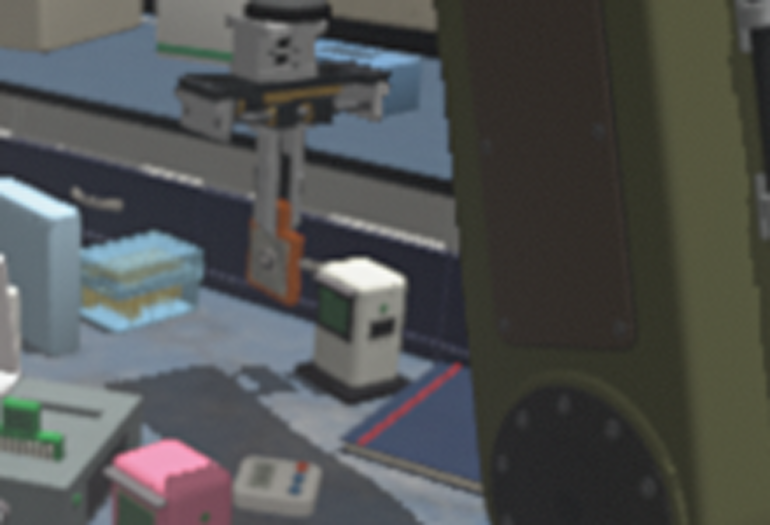

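View pics/m_w.png

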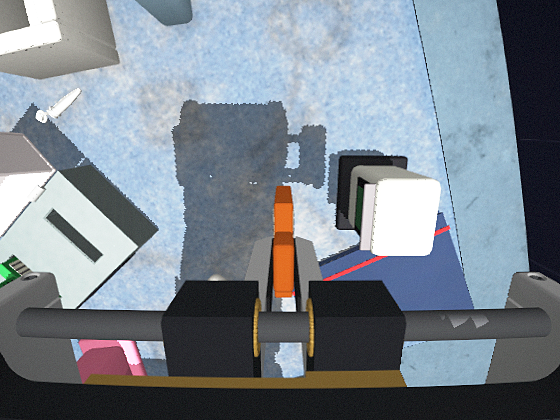

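```bash
python3 - <<'E'
from h import *; import pickle
p=pickle.load(open("w4.pkl","rb")); q=[.49993,-.24096,-.32007]
def Tz(x): return R.from_euler('z',q[2]).apply(np.array([x]))+[q[0],q[1],0]
f=5; x0,y0=320,140
big=cv2.resize(p["img"][y0:y0+125,x0:x0+130,::-1],None,fx=f,fy=f,interpolation=cv2.INTER_CUBIC)
for X,c in [((sx*.035,sy*.028,.115),(255,0,255)) for sx in(-1,1) for sy in (-1,1)]+[((sx*.045,sy*.04,.01),(0,0,255)) for sx in(-1,1) for sy in (-1,1)]:
    uv=proj(p,Tz(X))[0]; cv2.circle(big,tuple(int(v) for v in (uv+.5-[x0,y0])*f),3,c,1)
cv2.imwrite("pics/n.png",big)
E
```

```text
(no output)
```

View pics/n.png

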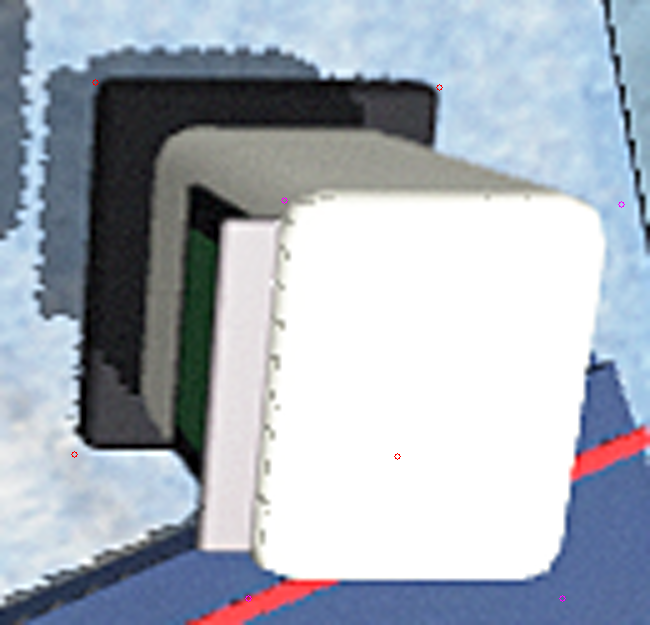

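```bash
cat > fit5.py <<'E'
from h import *; import pickle
from scipy.optimize import least_squares
p=pickle.load(open("w4.pkl","rb"))
c=lambda a:np.array([a[0]/5+320-.4,a[1]/5+140-.4])
def T(q,x): return R.from_euler('z',q[2]).apply(np.array([x]))+[q[0],q[1],0]
obs=[((.045,.04,.01),(97,79)),((-.045,.04,.01),(78,448)),((.045,-.04,.01),(440,82)),
((.035,.028,.113),(285,195)),((-.035,.028,.113),(254,578)),((.035,-.028,.113),(606,192)),((-.035,-.028,.113),(565,580)),
((.02,.03,.096),(195,232)),((-.02,.03,.096),(None))][:7]
f=lambda q:np.concatenate([proj(p,T(q,x))[0]-c(u) for x,u in obs])
r=least_squares(f,[.5,-.24,-.32]); q=r.x; print(q); print(np.round(f(q).reshape(-1,2),1)); print(T(q,(0,.1,.08)))
E
python3 fit5.py
```

```text
[ 0.50127746 -0.24192636 -0.30657166]
[[-0.5 -0.3]
 [ 0.2  0.4]
 [-0.1 -0.9]
 [-0.8 -0.9]
 [-0.7  1.8]
 [ 2.1 -0.4]
 [-0.4  0.6]]
[[ 0.53145666 -0.14658898  0.08      ]]
```

Request:
{"op": "play_rows", "data": {
  "twist": [
    [0,0,0],
    [0,0,0],
    [0,0,0],
    [0,0,0],
    [0,0,0],
    [0,0,0],
    [0,0,0]
  ],
  "travel": [
    [0.05,-0.09,-0.2],
    [0,0,-0.3],
    [0,0,-0.3],
    [0,0,-0.3],
    [0,0,-0.16],
    [0,0,0],
    [0,0,0]
  ],
  "grip": [1,1,1,1,1,1,1]
}}

```text
time_s: 13.55
ee_pos: [0.5319, -0.1466, 0.1147]
eef_rot: [-1.571, 0.0, 2.827]
force: [0.1, 0.2, -0.6]
grip_width: 0.0117
```

```bash
python3 - <<'E'
from station import ctrl; from h import *
import pickle
o=ctrl.get_obs(); print(o["ee_pos"],o["eef_rot"],o["force"],o["grip_width"])
a=ctrl.camera("scene"); save(a,"pics/o_s.png",(300,110,420,230),5)
t=ctrl.camera("top"); save(t,"pics/o_t.png",(310,180,430,280),5)
w=ctrl.camera("wrist"); pickle.dump((a,t,w),open("w5.pkl","wb"))
tc=o["ee_pos"]
def C(x,yaw): return R.from_euler('z',yaw).apply(np.array(x))+[tc[0],tc[1],tc[2]-.065]
f=4; x0,y0=220,120
big=cv2.resize(w["img"][y0:y0+150,x0:x0+200,::-1],None,fx=f,fy=f,interpolation=cv2.INTER_CUBIC)
for X in [(x,y,z) for x,z in((.033,.062),(-.033,.062),(.015,.086),(-.015,.086)) for y in(-.006,.006)]:
    uv=proj(w,C([X],o["eef_rot"][2]-np.pi))[0]; cv2.circle(big,tuple(int(v) for v in (uv+.5-[x0,y0])*f),3,(255,0,255),1)
cv2.imwrite("pics/o_w.png",big)
E
```

```text
[ 0.53189176 -0.14655469  0.11470557] [-1.57081181e+00  2.86435283e-04  2.82728588e+00] [ 0.1361119   0.23168097 -0.60447876] 0.011721348770847406
```

View pics/o_s.png

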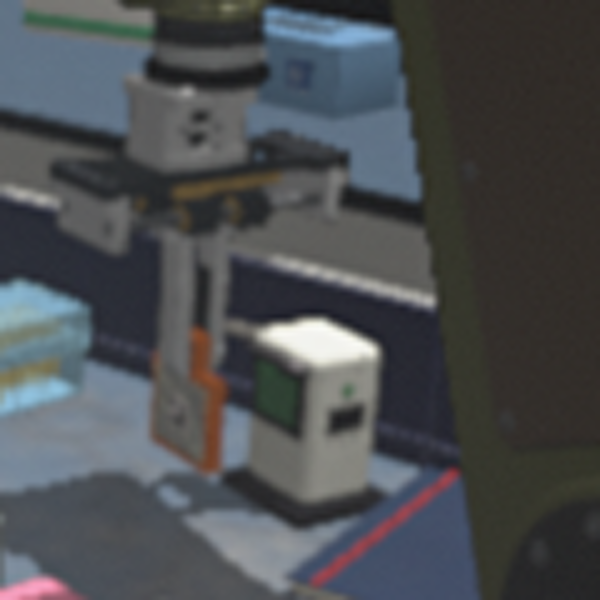

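View pics/o_w.png

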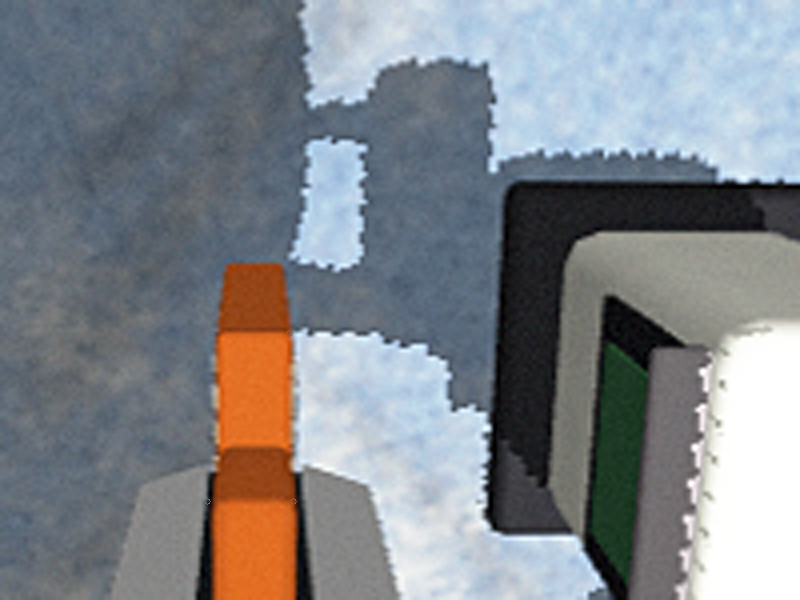

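View pics/o_t.png

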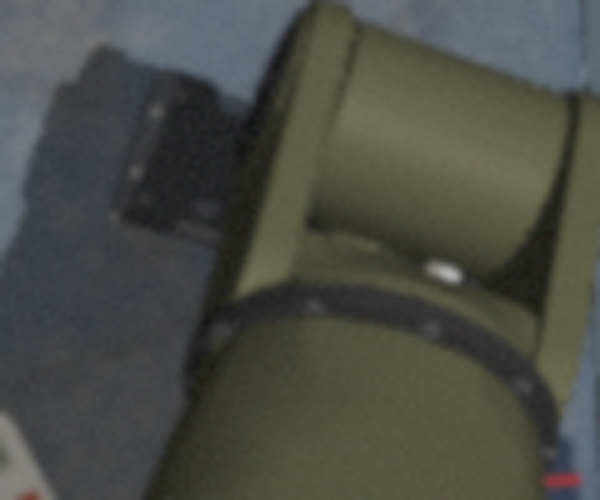

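```bash
python3 - <<'E'
from h import *; import pickle
a,t,w=pickle.load(open("w5.pkl","rb"))
save(a,"pics/p_full.png")
tc=[.5319,-.1466,.1147-.065]; q=[.5010,-.2417,-.313]
f=6;x0,y0=300,150
big=cv2.resize(a["img"][y0:y0+80,x0:x0+110,::-1],None,fx=f,fy=f,interpolation=cv2.INTER_CUBIC)
D1=lambda X,o,y:R.from_euler('z',y).apply(np.array([X]))+o
for X,c in [(D1((x,y,z),tc,-.314),(255,0,255)) for x in(-.033,.033) for y in(-.006,.006) for z in (0,.062)]+[(D1((x,.03,z),[q[0],q[1],0],q[2]),(0,0,255)) for x in(-.02,.02) for z in (.064,.096)]:
    uv=proj(a,X)[0]; cv2.circle(big,tuple(int(v) for v in (uv+.5-[x0,y0])*f),3,c,1)
cv2.imwrite("pics/p.png",big)
r=R.from_euler('z',q[2]).inv().apply(np.array([tc[0]-q[0],tc[1]-q[1],0])); print("in reader axes",r-[0,.03,0])
E
```

```text
in reader axes [0.00011605 0.06999403 0.        ]
```

View pics/p.png

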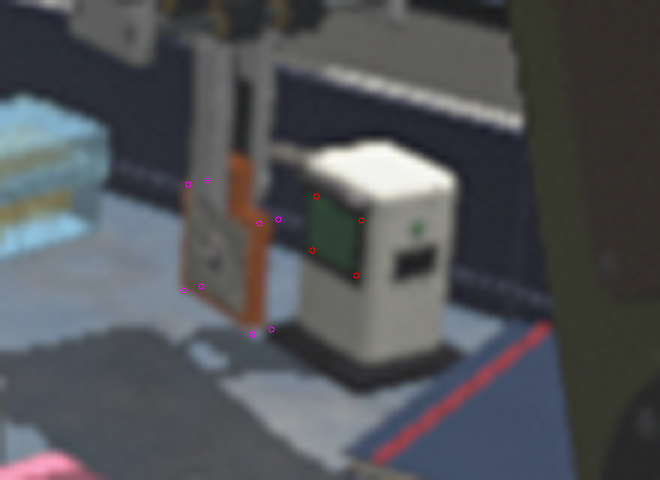

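View pics/p_full.png

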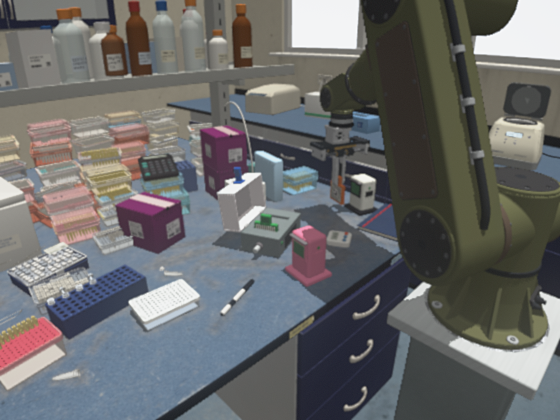

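```bash
python3 - <<'E'
from station import ctrl
o=ctrl.get_obs(); print(o["time_s"],o["ee_pos"],o["force"],o["grip_width"]); print(ctrl.hand_in())
E
```

```text
13.7 [ 0.53197626 -0.14665802  0.11510669] [-0.15748529 -0.24247704 -0.25457059] 0.01212454696209912
the job is handed in; nothing more can be done
None
```

The job is handed in at 13.7 s, with the orange cassette still held in front of the white reader.

**What I did:**
- I pinched the blue tongue and swung the flap to about 1.75 rad. It stayed open after release.
- I drew the orange cassette, which was in the unit's -y slot, straight up out of its slot. The green one is still seated.
- I turned the orange cassette to face the white reader's window and held it there. I left the pink look-alike alone.

**Last checks:**
- **Position:** the cassette centre works out at about 0 mm sideways and 70 mm in front of the window. Its height is about 1 mm above the window centre.
- **Angle:** it is upright. Its face is square to the window within about 0.01 rad of my estimate.
- **Hold:** the grip is steady at 12 mm opening with no contact force.
- **Bystanders:** the timer and marker look undisturbed in the final scene picture. I did not check the tip box separately, but the arm never came near it.

**Where the checks disagreed:** two fits of the reader's heading differed by about 0.013 rad (-0.320 and -0.307), so I used a value between them. The reader and cassette outlines I projected into the scene picture were 1 to 2 pixels off, which fits the stated 2 mm calibration. The arm blocked the final top view, so it could not serve as a second check.

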